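# Make up two jeweller's tool kits on the lazy Susan

## Task

Make up the two tool kits on the bench's lazy Susan: the doming block (cups up) and the large-ball punch go in the square wooden tray, the bezel pusher and the loupe in the round steel dish, each lying flat on the floor of its tray, side by side. The tray on the far side is out of reach, so turn the lazy Susan (it has a T-handle in the middle) to bring it round. Keep both trays on the lazy Susan and leave the small-ball punch where it lies on the bench.

Things in the scene. Friction and masses are not known exactly. Their poses are not given: they have to be found in the camera images.
- doming_block: Doming block: steel cube, 45 x 45 x 45 mm, 0.5 to 0.7 kg, four round cups of different sizes in its top face. Origin at the centre of its underside, z up, x and y along its sides. Stands on the bench.
- punch_large: Large-ball dapping punch, steel, lying down: square shank 12 x 12 mm with a 26 mm diameter ball at its +x end. Origin on the shank's axis, 10 mm above what it lies on; along x the tail is at -46 mm, bare shank to +20, ball's centre at +34, end at +47 mm. The ball props the shank up by 5 degrees at the +x end. 0.10 to 0.20 kg.
- punch_small: Small-ball dapping punch, the one to leave alone: same square shank 12 x 12 mm, but tapering at its +x end to a ball of only 11 mm diameter. 85 mm long, origin on the axis, tail at -46 mm along x, origin 6 mm above the bench.
- bezel_pusher: Bezel pusher lying down: mushroom-shaped wooden handle 44 mm long, 32 mm across at its thickest, flat underneath so it does not roll, then a brass ferrule and a 6 mm square steel shank towards +x. Origin on the axis at the thickest part, 11 mm above what it lies on; handle x = -22 to +22 mm, steel tip at +60 mm; top 16 mm above the origin. 0.06 kg.
- loupe: Folding loupe, swung open, lying flat, 16 mm high: a black round lens barrel of 28 mm diameter centred at x = +19 mm and a steel cover 24 mm wide (y) from x = -42 mm to the barrel. Origin at mid height, 8 mm above what it lies on; z up. About 0.05 kg.
- square_tray: Square wooden tray standing loose on the lazy Susan: 140 x 140 mm outside, 130 x 130 mm inside, 20 mm high, walls and floor 5 mm thick. Origin at the centre of its underside, x and y along its sides. 0.35 kg. Its centre is about 105 mm from the turning axis; it rides on the disc by friction.
- round_dish: Round shallow steel dish standing loose on the lazy Susan: 146 mm across the rim, flat floor about 130 mm across, 20 mm high, floor 5 mm thick, wall 3 mm, slightly flared. Origin at the centre of its underside. 0.40 kg. Its centre is about 105 mm from the turning axis, across from the square tray; it rides on the disc by friction.
- handle (a point): Centre of the lazy Susan's T-handle, on its upright turning axis, 98 mm above the bench: black bar 64 mm long (this point's x), 14 mm wide (y), 20 mm high, on a slim post. The wooden disc is 380 mm across, top 42 mm above the bench. Two white pots, 40 mm across, 20 mm high, are fixed on it 148 mm from the axis along +y and -y.
- carousel (a joint): Angle of the lazy Susan's disc (rad), growing counter-clockwise seen from above, near 0 at the start, when one tray is on the robot's side and the other on the far side. Turns up to 6 rad either way; light friction of about 0.1 N m keeps it where it is left.
Not all that is in view belongs to the job. What is shaped like the punch_large but green or pink is not meant.

How it is judged:
By the outcome, as a careful person would: the job done as asked, in the order asked, and still so for the second after the job is handed in, with the robot touching nothing.
It also fails if it takes over 128 s, if anything falls off the work surface, if the arm or the gripper's body presses on something with over 40 N, if the wrist force passes 120 N, or if a joint passes its speed limit or range.

## Robot

A 7-joint arm with a two-finger parallel gripper is mounted at the origin on the work surface. World frame = base frame: x ahead of the robot, y to its left, z up, the work surface at z = 0. Lengths are in m, angles in rad, forces in N, time in s.
With the tool pointing down it reaches from about 0.4 to 0.9 m from the base axis. Payload 5.6 kg.
Tool frame: the origin (TCP) lies at the very end of the fingers, on their centre line; the grasp point (between the pads) lies 19 mm behind it; z points along the fingers, y is the line along which they close (so a half turn about z gives the same grasp; the last joint's range is limited). The gripper opens to 92 mm and grips with 3 to 60 N. Pads are 20 mm wide; open, the fingers measure 128 mm over their backs; the gripper's body (75 mm by 189 mm) begins 69 mm behind the grasp point.
Start: joints at [-1.235, 0.468, -0.012, 1.603, 0.006, 1.071, -0.056], TCP at [0.24, 0.604, 0.215] pointing down, gripper open.
Joint ranges: [-2.53, 2.53], [-0.31, 2.02], [-1.57, 1.55], [0.28, 2.44], [-1.29, 4.43], [0.15, 1.84], [-2.92, 2.92]. Speed limits (rad/s): [2.57, 2.57, 3.14, 3.14, 3.14, 3.14, 3.14].

## Interface

Orientations are given as a 3x3 rotation matrix whose columns are the frame's x, y, z axes.
In Python, from plant import robot, eyes, workorder gives the robot as it stands.
- The arm moves only by the tool move_arm, never from a script. Its argument "deltas" is a list that holds one entry, the list of rows, each a list of 6 numbers: the shift along the tool's x, y, z in m, then the turn, a rotation vector about the tool's x, y, z in rad. In form: [[[dx, dy, dz, ax, ay, az], ...]]. A call has 1 to 12 rows; each row is the pose to reach, as a shift and turn from the pose commanded when the call began, along the tool's axes at that moment; what a row does not reach only later rows make up. A row lasts 1/8 s, in which the tool goes at most 62.5 mm and 10.7 degrees, less where a joint would pass 70% of its speed; a pose out of reach is approached as far as the arm can. A call with a gripper value outside its range is refused whole. "gripper" is the opening, from 0 (shut) to 1 (fully open), set as the call begins (left out, the last holds). The fingers move at their own pace and stop on an object; "force" is the grip in N (left out, the last holds). Time passes only in rows, so rows that repeat a pose let the fingers close. It gives the time, the measured TCP pose, the force, the opening and the grip force at its end, in the units of the state.
- robot.observe(): the state, without advancing time (a new reading comes with each control period).
- eyes.read_camera(name): name is "side" or "top" or "wrist"; returns a dict with "frame" (420x560x3 uint8, blue, green, red), "range_z" (420x560 float32, m along the optical axis (not along the pixel's ray), 0 where there is no reading), "fx", "fy", "cx", "cy" (pixels), "k1" (the pictures are not rectified: a ray, as slopes to the right and down, at radius r is drawn at 1 + k1 r^2 times it, then the intrinsics apply), "R" (3x3) and "t" (3): a world point X has camera coordinates R X + t. Camera axes: x right, y down, z forward; pixel columns grow to the right and rows downward; lengths in m; the calibration is good to about 2 mm. A picture is of the moment at which its call begins.
- workorder.finish_job(): hands the job in; it is judged then, once.
The state is a dict: "time": time; "joint_pos": joint angles; "joint_velocities": joint speeds; "joint_torque": joint torques, N m; "tcp_pos": TCP position; "ee_rot": TCP orientation; "contact_force": force on the tool from outside, world axes, zero at the start; "moment": the same for the moment, N m; "grip_width": finger opening in m; "finger_force": force on a finger pad.
Only numpy, scipy, OpenCV 4.12 (cv2) and the standard library are available. Lean on these libraries where they do the work, as an engineer would, in place of code of your own. Each camera call takes 0.05 s, during which the arm holds its last target. There are 200 camera calls.

## Working session

There is one attempt and no reset: what is moved stays moved. The work goes in short steps, Python scripts to look and compute and a tool call to move; the robot and the scene stay as the last step left them, time stands still between calls to the robot, and variables do not carry over. Pictures are saved under pics/ and viewed, at most 14 in all, crops included, and the job is handed in when it is done.

Besides the shell and the picture viewer there is one more tool, called after "Call:" by a JSON object that holds its "api" and its "payload", one argument or row to a line. move_arm: Moves the arm, as the interface text tells. Its arguments: {"type":"object","properties":{"deltas":{"type":"array","items":{"type":"array","items":{"type":"array","items":{"type":"number"}}}},"gripper":{"type":"number"},"force":{"type":"number"}},"required":["deltas"]}

```bash
ls; mkdir -p pics; cat > h.py <<'E'
import numpy as np, cv2
from plant import robot, eyes, workorder
def cam(n): return eyes.read_camera(n)
def pix2ray(c,u,v):
    xd=(u-c["cx"])/c["fx"]; yd=(v-c["cy"])/c["fy"]
    x,y=xd,yd
    for _ in range(20):
        s=1+c["k1"]*(x*x+y*y); x,y=xd/s,yd/s
    return x,y
def on_plane(c,u,v,z):
    R=np.array(c["R"]);t=np.array(c["t"]); x,y=pix2ray(c,u,v)
    d=R.T@np.array([x,y,1]); o=-R.T@t
    return o+d*(z-o[2])/d[2]
def depth_pt(c,u,v):
    R=np.array(c["R"]);t=np.array(c["t"]); x,y=pix2ray(c,u,v); d=c["range_z"][int(v),int(u)]
    return R.T@(np.array([x,y,1])*d-t)
def cloud(c):
    R=np.array(c["R"]);t=np.array(c["t"]); v,u=np.mgrid[0:420,0:560].astype(float)
    x,y=pix2ray(c,u,v); d=c["range_z"]
    P=np.stack([x*d,y*d,d],-1)-t
    P=P@R; P[d==0]=np.nan
    return P
E
python3 - <<'E'
from h import *
for n in ("top","side"):
    c=cam(n); cv2.imwrite(f"pics/{n}0.png",c["frame"]); R=np.array(c["R"]);print(n,-R.T@np.array(c["t"]),R[2],c["fx"],c["k1"],(c["range_z"]>0).mean())
s=robot.observe();print(s["time"],s["tcp_pos"],s["ee_rot"])
E
```

```text
pics
top [0.3752123  0.01448063 1.00134162] [ 0.12327101  0.03280711 -0.99183061] 394.18103942566813 -0.07712908700263629 0.995922619047619
side [ 0.3078222  -0.84109768  0.81759036] [ 0.13582334  0.76784079 -0.62607711] 465.48477628936826 -0.13009633209073865 0.9960289115646258
0.1 [0.24023224 0.60340699 0.21375986] [[-9.29086953e-01  3.69861075e-01 -4.66848341e-04]
 [ 3.69861350e-01  9.29085745e-01 -1.50350891e-03]
 [-1.22347284e-04 -1.56955967e-03 -9.99998761e-01]]
```

View pics/top0.png

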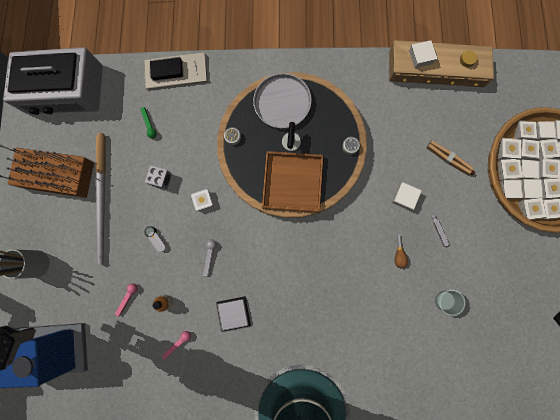

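View pics/side0.png

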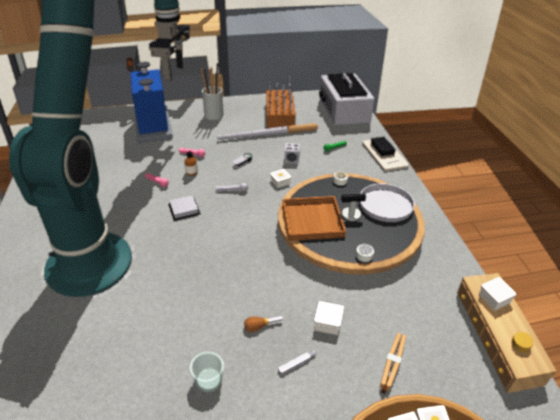

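The top view shows: doming block at (157,177), loupe (155,238), bezel pusher (401,252), square tray (294,181) near, dish (283,102) far, handle (291,133). Punch-like candidates: grey with a fat ball at (210,245–275), grey tapered at (440,231), green (148,122), pinks (126,300), (178,343). The grey one at (210,258) fits punch_large (big steel ball, not coloured), so I'm confirming it in a crop.

```bash
cat > m.py <<'E'
from h import *
c=cam("top"); P=cloud(c); f=c["frame"]; Z=P[...,2]
def blob(u0,v0,u1,v1,z0,z1):
    m=np.zeros(Z.shape,np.uint8); m[v0:v1,u0:u1]=1
    m&=((Z>z0)&(Z<z1)).astype(np.uint8)
    q=P[m>0]; 
    if len(q)<4: print("few",len(q)); return
    r=cv2.minAreaRect((q[:,:2]*1000).astype(np.float32)); w=q[:,:2]-q[:,:2].mean(0); e,V=np.linalg.eigh(w.T@w)
    print(len(q),"mean",q.mean(0).round(4),"rect",np.round(r[0],1),np.round(r[1],1),round(r[2],1),"axis deg",np.degrees(np.arctan2(V[1,1],V[0,1])).round(1),"zmax",q[:,2].max().round(4))
for n,b in dict(bench=(330,250,370,290,-.02,.02),block=(140,160,175,195,.03,.06),loupe=(138,222,172,258,.008,.03),punchL=(198,235,222,282,.006,.04),punchS=(425,212,455,250,.006,.04),bezel=(388,232,414,272,.006,.05),handle=(278,118,304,148,.085,.12),tray=(258,145,330,217,.057,.075),dish=(245,68,320,130,.055,.08)).items():
    print(n,end=" "); blob(*b)
E
python3 m.py; python3 - <<'E'
from h import *
f=cv2.imread("pics/top0.png")
A=[cv2.resize(f[v-30:v+30,u-30:u+30],(260,260),interpolation=cv2.INTER_CUBIC) for u,v in((210,258),(440,231),(400,252),(155,238),(157,177),(291,135))]
cv2.imwrite("pics/crop.png",np.vstack([np.hstack(A[:3]),np.hstack(A[3:])]))
E
```

```text
bench 1595 mean [ 0.3482 -0.1205  0.0005] rect [ 348.3 -120.7] [99.2 97.6] 89.6 axis deg 119.5 zmax 0.006
block 369 mean [0.5811 0.3651 0.0425] rect [581.9 366.3] [48.1 46.1] 75.2 axis deg 74.9 zmax 0.0496
loupe 275 mean [0.4268 0.3741 0.0163] rect [426.3 373.3] [74.5 26.7] 37.2 axis deg -143.5 zmax 0.0216
punchL 237 mean [0.3833 0.2325 0.0174] rect [372.2 228. ] [ 32.5 105.2] 83.8 axis deg 169.0 zmax 0.0305
punchS 181 mean [ 0.4449 -0.3486  0.0113] rect [ 446.5 -348.6] [84.8 13.8] 21.9 axis deg -158.1 zmax 0.0158
bezel 253 mean [ 0.3835 -0.2441  0.0201] rect [ 395. -246.] [29.6 82. ] 89.9 axis deg -177.0 zmax 0.0302
handle 163 mean [0.6644 0.0243 0.1061] rect [665.5  25.2] [16.6 61.5] 89.5 axis deg 174.4 zmax 0.1109
tray 485 mean [0.5639 0.0219 0.0618] rect [563.5  21.7] [140.3 138.8] 85.4 axis deg -173.2 zmax 0.0672
dish 315 mean [0.7797 0.0483 0.0606] rect [769.4  47.1] [144.1 145.5] 22.1 axis deg 165.9 zmax 0.0657
```

View pics/crop.png

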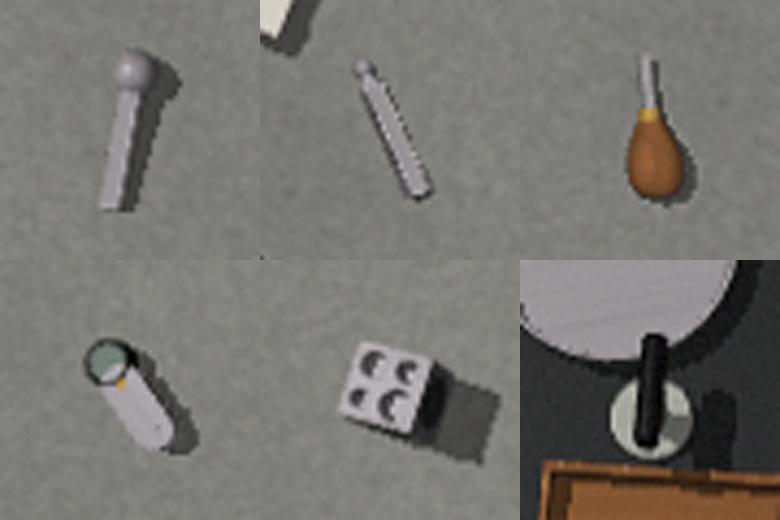

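The crop confirms it: the punch at (210,258) has the 26 mm-like ball and bare square shank, so it is punch_large. The one at (440,231) tapers to a tiny ball, so it is punch_small and stays put. Next I'm refining poses with colour masks.

```bash
cat > m2.py <<'E'
from h import *
f=cv2.imread("pics/top0.png"); c=cam("top"); hsv=cv2.cvtColor(f,cv2.COLOR_BGR2HSV)
def seg(n,b,z,extra=None):
    u0,v0,u1,v1=b; g=f[v0:v1,u0:u1].astype(int); 
    bg=np.median(g.reshape(-1,3),0); V=g.mean(2)
    m=(V>bg.mean()+22)
    if extra is not None: m=extra(hsv[v0:v1,u0:u1],V)
    k,l,st,_=cv2.connectedComponentsWithStats(m.astype(np.uint8)); i=1+st[1:,4].argmax(); vv,uu=np.where(l==i)
    Q=np.array([on_plane(c,u+u0,v+v0,z)[:2] for u,v in zip(uu,vv)])*1000
    r=cv2.minAreaRect(Q.astype(np.float32)); w=Q-Q.mean(0); e,W=np.linalg.eigh(w.T@w); a=W[:,1]; a=a*np.sign(a[0])
    s=w@a; 
    ends=[Q[s<np.percentile(s,8)].mean(0),Q[s>np.percentile(s,92)].mean(0)]
    print(n,len(Q),"mean",Q.mean(0).round(1),"rect",np.round(r[0],1),np.round(r[1],1),round(r[2],1),"ax",np.degrees(np.arctan2(a[1],a[0])).round(1),"ext",s.min().round(1),s.max().round(1),"ends",np.round(ends,1).tolist())
seg("punch",(198,232,226,284),.012)
seg("block",(140,160,178,195),.045)
seg("loupe",(138,222,174,258),.016)
seg("bezelshank",(388,228,414,275),.012)
seg("bezelwood",(388,228,414,275),.012,lambda h,V:(h[...,1]>110))
seg("tray",(255,142,332,220),.062,lambda h,V:(h[...,1]>110)&(V>40))
seg("dish",(248,68,316,132),.062,lambda h,V:V>90)
E
python3 m2.py
```

```text
punch 104 mean [366.7 237.4] rect [366.8 237.5] [ 9.9 66.5] 80.2 ax -9.9 ext -33.2 33.3 ends [[336.3, 243.6], [396.9, 231.7]]
block 206 mean [582.6 367.1] rect [583.3 367.4] [45.1 44.7] 73.8 ax 72.3 ext -22.3 23.5 ends [[574.9, 347.6], [591.4, 387.2]]
loupe 152 mean [415.7 366.6] rect [416.  366.7] [47.5 23. ] 37.2 ax 38.0 ext -23.4 24.2 ends [[399.6, 353.4], [432.1, 379.7]]
bezelshank 23 mean [ 418.7 -243.8] rect [ 417.3 -243.9] [32.5  3.9] 4.5 ax 3.2 ext -17.6 14.9 ends [[402.2, -243.6], [433.5, -243.4]]
bezelwood 201 mean [ 376.4 -246.8] rect [ 378.7 -247.8] [30.  49.6] 88.3 ax 5.0 ext -22.6 27.7 ends [[356.5, -249.3], [400.7, -244.0]]
tray 3611 mean [551.9  21.1] rect [554.4  17. ] [183.2 158.9] 85.6 ax -14.6 ext -81.1 91.8 ends [[489.4, 61.4], [621.5, -3.8]]
dish 2944 mean [784.4  46.9] rect [777.3  49.4] [170.7 157. ] 89.0 ax 25.4 ext -84.6 102.9 ends [[717.6, 21.9], [844.6, 107.2]]
```

```bash
cat > d.py <<'E'
import sys; from h import *
from scipy.spatial.transform import Rotation as Rt
# args: x y z psi(deg of tool y) in mm
s=robot.observe(); R0=np.array(s["ee_rot"]); p=np.array(s["tcp_pos"])
print("t",round(s["time"],2),"F",np.round(s["contact_force"],1),"grip",round(s["grip_width"],4),"j",np.round(s["joint_pos"],2), "psi",np.degrees(np.arctan2(R0[1,1],R0[0,1])).round(1))
a=list(map(float,sys.argv[1:]))
for i in range(0,len(a),4):
    x,y,z,ps=a[i:i+4]; q=np.radians(ps); Y=np.array([np.cos(q),np.sin(q),0]);Zt=np.array([0,0,-1.]);X=np.cross(Y,Zt)
    RT=np.stack([X,Y,Zt],1); d=R0.T@(np.array([x,y,z])/1000-p); w=Rt.from_matrix(R0.T@RT).as_rotvec()
    print(np.round(np.r_[d,w],4).tolist(),"rows>=",max(np.linalg.norm(d)/.0625,np.degrees(np.linalg.norm(w))/10.7).round(1))
E
python3 d.py 384.5 234.4 120 80 384.5 234.4 3 80
```

```text
t 0.2 F [-0.7  0.1 -0.3] grip 0.0918 j [-1.24  0.47 -0.01  1.6   0.01  1.07 -0.06] psi 68.3
[-0.2705, -0.2896, 0.0943, -0.0011, -0.0, -0.2043] rows>= 6.5
[-0.2705, -0.2895, 0.2113, -0.0011, -0.0, -0.2043] rows>= 7.2
```

Call:
{"api": "move_arm", "payload": {
  "deltas": [
    [[-0.04,-0.042,0.014,0,0,-0.03],[-0.09,-0.096,0.03,0,0,-0.07],[-0.13,-0.14,0.045,0,0,-0.1],[-0.17,-0.182,0.06,0,0,-0.13],[-0.21,-0.225,0.073,0,0,-0.16],[-0.245,-0.262,0.085,0,0,-0.185],[-0.265,-0.284,0.092,-0.001,0,-0.2],[-0.2705,-0.2896,0.0943,-0.001,0,-0.204],[-0.2705,-0.2896,0.0943,-0.001,0,-0.204],[-0.2705,-0.2896,0.0943,-0.001,0,-0.204]]
  ],
  "gripper": 0.5,
  "force": 30
}}

```text
time: 1.45
tcp_pos: [0.3843, 0.2365, 0.1206]
ee_rot: [[-0.985, 0.172, 0.001], [0.172, 0.985, 0.002], [-0.0, 0.002, -1.0]]
contact_force: [-0.5, -0.1, 0.3]
grip_width: 0.0458
finger_force: 0.0
```

```bash
python3 - <<'E'
from h import *
c=cam("wrist"); cv2.imwrite("pics/w1.png",c["frame"]); print(c["fx"])
E
python3 d.py 384.5 234.4 3 80
```

```text
295.654121548112
t 1.5 F [-0.5  1.8 -0.2] grip 0.0459 j [-0.68  0.27  0.06  2.16 -0.03  0.71  0.8 ] psi 80.1
[-0.0005, -0.0022, 0.1176, 0.0019, 0.0004, 0.0021] rows>= 1.9
```

View pics/w1.png

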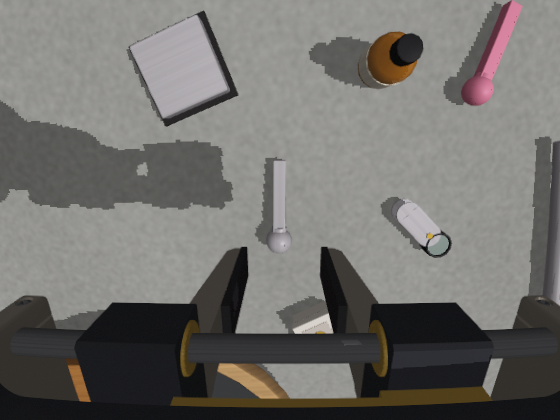

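The wrist view shows the large punch at (279,205) between the fingers (midline u≈283) with its axis aligned. Descending.

Call:
{"api": "move_arm", "payload": {
  "deltas": [
    [[0,-0.002,0.05,0,0,0],[0,-0.002,0.09,0,0,0],[0,-0.002,0.11,0,0,0],[0,-0.002,0.117,0,0,0],[0,-0.002,0.117,0,0,0]]
  ]
}}

```text
time: 2.12
tcp_pos: [0.3842, 0.2336, 0.0034]
ee_rot: [[-0.985, 0.173, 0.0], [0.173, 0.985, 0.001], [0.0, 0.001, -1.0]]
contact_force: [0.1, -0.3, 0.6]
grip_width: 0.0457
finger_force: 0.0
```

Call:
{"api": "move_arm", "payload": {
  "deltas": [
    [[0,0,0,0,0,0],[0,0,0,0,0,0],[0,0,0,0,0,0],[0,0,0,0,0,0],[0,0,-0.03,0,0,0],[0,0,-0.08,0,0,0],[0,0,-0.13,0,0,0],[0,0,-0.13,0,0,0]]
  ],
  "gripper": 0
}}

```text
time: 3.12
tcp_pos: [0.3864, 0.2343, 0.1365]
ee_rot: [[-0.985, 0.174, 0.006], [0.174, 0.985, 0.006], [-0.005, 0.007, -1.0]]
contact_force: [0.0, 0.3, -2.1]
grip_width: 0.012
finger_force: 30.0
```

```bash
sed -n '/^for n,b/,$!p' m.py > mb.py; python3 - <<'E'
exec(open('mb.py').read())
print("tray",end=" "); blob(258,145,330,217,.057,.075)
# handle & tray rim from depth; tray rim corners
print("handle",end=" "); blob(278,118,304,148,.085,.12)
E
python3 d.py 564 -3 150 88 564 -3 51 88
```

```text
tray 485 mean [0.5626 0.022  0.0619] rect [563.4  21.5] [140.2 138.5] 85.5 axis deg 146.2 zmax 0.0672
handle 160 mean [0.6645 0.0243 0.1063] rect [665.2  25.2] [16.7 60.9] 89.5 axis deg 174.4 zmax 0.111
t 3.17 F [ 0.1 -0.1 -1.6] grip 0.0116 j [-0.68  0.24  0.07  2.15 -0.03  0.74  0.8 ] psi 80.0
[-0.2175, -0.2015, -0.0157, 0.0034, 0.0027, -0.14] rows>= 4.8
[-0.2172, -0.2018, 0.0833, 0.0034, 0.0027, -0.14] rows>= 4.9
```

```bash
python3 d.py 566 -4 130 85.5
```

```text
t 3.17 F [ 0.1 -0.1 -1.6] grip 0.0116 j [-0.68  0.24  0.07  2.15 -0.03  0.74  0.8 ] psi 80.0
[-0.2196, -0.2022, 0.0043, 0.0035, 0.0026, -0.0964] rows>= 4.8
```

Call:
{"api": "move_arm", "payload": {
  "deltas": [
    [[-0.02,-0.018,0,0.003,0.002,-0.01],[-0.06,-0.055,0,0.003,0.002,-0.03],[-0.1,-0.092,0,0.003,0.002,-0.05],[-0.14,-0.129,0,0.003,0.002,-0.07],[-0.18,-0.166,0.002,0.003,0.002,-0.085],[-0.208,-0.191,0.004,0.003,0.003,-0.095],[-0.2196,-0.2022,0.004,0.0035,0.003,-0.096],[-0.2196,-0.2022,0.004,0.0035,0.003,-0.096],[-0.2196,-0.2022,0.004,0.0035,0.003,-0.096]]
  ]
}}

```text
time: 4.3
tcp_pos: [0.5641, -0.0026, 0.1285]
ee_rot: [[-0.997, 0.077, -0.005], [0.077, 0.997, -0.001], [0.005, -0.002, -1.0]]
contact_force: [-0.0, -0.2, -1.2]
grip_width: 0.0118
finger_force: 30.0
```

```bash
python3 d.py 566 -4 51 85.5
```

```text
t 4.3 F [-0.  -0.2 -1.2] grip 0.0118 j [-0.2   0.43  0.18  1.89 -0.1   0.83  1.53] psi 85.6
[-0.0024, -0.0012, 0.0775, -0.0016, -0.0048, 0.0018] rows>= 1.2
```

Call:
{"api": "move_arm", "payload": {
  "deltas": [
    [[-0.002,-0.001,0.03,0,-0.005,0],[-0.002,-0.001,0.055,0,-0.005,0],[-0.002,-0.001,0.07,0,-0.005,0],[-0.002,-0.001,0.076,0,-0.005,0],[-0.002,-0.001,0.0775,0,-0.005,0],[-0.002,-0.001,0.0775,0,-0.005,0]]
  ]
}}

```text
time: 5.05
tcp_pos: [0.5675, -0.0057, 0.0523]
ee_rot: [[-0.997, 0.079, 0.003], [0.079, 0.997, -0.002], [-0.003, -0.002, -1.0]]
contact_force: [0.0, -0.9, -0.9]
grip_width: 0.0119
finger_force: 30.0
```

Call:
{"api": "move_arm", "payload": {
  "deltas": [
    [[0,0,0,0,0,0],[0,0,0,0,0,0],[0,0,-0.015,0,0,0],[0,0,-0.04,0,0,0],[0,0,-0.09,0,0,0],[0,0,-0.14,0,0,0],[0,0,-0.14,0,0,0]]
  ],
  "gripper": 0.27
}}

```text
time: 5.92
tcp_pos: [0.5698, -0.0055, 0.1971]
ee_rot: [[-0.997, 0.079, 0.012], [0.079, 0.997, -0.002], [-0.012, -0.001, -1.0]]
contact_force: [-0.1, 0.1, -0.5]
grip_width: 0.0248
finger_force: 0.0
```

```bash
python3 d.py 583 367 150 -16.5 583 367 18 -16.5
```

```text
t 5.92 F [-0.1  0.1 -0.5] grip 0.0248 j [-0.21  0.34  0.2   1.84 -0.08  0.95  1.51] psi 85.5
[0.0168, 0.3724, 0.0466, 0.01, 0.009, 1.7796] rows>= 9.5
[0.0184, 0.3725, 0.1786, 0.01, 0.009, 1.7796] rows>= 9.5
```

Call:
{"api": "move_arm", "payload": {
  "deltas": [
    [[0.002,0.04,0.005,0,0,0.17],[0.003,0.08,0.01,0,0,0.34],[0.005,0.12,0.015,0,0,0.51],[0.007,0.16,0.02,0,0,0.69],[0.009,0.2,0.025,0,0,0.86],[0.011,0.24,0.03,0,0,1.03],[0.013,0.28,0.035,0,0,1.2],[0.015,0.315,0.04,0,0,1.37],[0.016,0.345,0.044,0,0,1.54],[0.017,0.365,0.046,0.005,0.005,1.68],[0.017,0.3724,0.0466,0.01,0.009,1.78],[0.017,0.3724,0.0466,0.01,0.009,1.78]]
  ],
  "gripper": 0.8
}}

```text
time: 7.42
tcp_pos: [0.5785, 0.3675, 0.1432]
ee_rot: [[0.282, 0.959, -0.011], [0.959, -0.282, -0.002], [-0.005, -0.01, -1.0]]
contact_force: [-1.1, -0.4, -0.2]
grip_width: 0.0739
finger_force: 0.0
```

```bash
python3 d.py 583 367 18 -16.5
```

```text
t 7.42 F [-1.1 -0.4 -0.2] grip 0.0739 j [-0.93  0.63  0.47  1.58 -0.33  1.02 -0.65] psi -16.4
[0.0015, 0.0057, 0.1251, -0.0097, 0.0051, 0.0022] rows>= 2.0
```

Call:
{"api": "move_arm", "payload": {
  "deltas": [
    [[0.0015,0.0057,0.03,-0.01,0.005,0.002],[0.0015,0.0057,0.075,-0.01,0.005,0.002],[0.0015,0.0057,0.11,-0.01,0.005,0.002],[0.0015,0.0057,0.123,-0.01,0.005,0.002],[0.0015,0.0057,0.125,-0.01,0.005,0.002],[0.0015,0.0057,0.125,-0.01,0.005,0.002]]
  ]
}}

```text
time: 8.18
tcp_pos: [0.5849, 0.367, 0.0206]
ee_rot: [[0.286, 0.958, 0.003], [0.958, -0.286, 0.002], [0.003, 0.002, -1.0]]
contact_force: [-0.1, 0.8, 0.3]
grip_width: 0.0734
finger_force: 0.0
```

Call:
{"api": "move_arm", "payload": {
  "deltas": [
    [[0,0,0,0,0,0],[0,0,0,0,0,0],[0,0,0,0,0,0],[0,0,0,0,0,0],[0,0,-0.02,0,0,0],[0,0,-0.06,0,0,0],[0,0,-0.11,0,0,0],[0,0,-0.14,0,0,0],[0,0,-0.14,0,0,0]]
  ],
  "gripper": 0,
  "force": 45
}}

```text
time: 9.3
tcp_pos: [0.5851, 0.3671, 0.1621]
ee_rot: [[0.286, 0.958, 0.005], [0.958, -0.286, 0.004], [0.005, 0.004, -1.0]]
contact_force: [-0.3, 0.4, -5.9]
grip_width: 0.0444
finger_force: 44.9
```

```bash
python3 - <<'E'
exec(open('mb.py').read())
cv2.imwrite("pics/top1.png",f)
print("tray",end=" "); blob(258,145,330,217,.057,.064)
E
python3 d.py 566 56 150 -4.5 566 56 66 -4.5
```

```text
tray 544 mean [0.5616 0.0159 0.0613] rect [563.1  21.5] [140.2 138.3] 85.6 axis deg -160.1 zmax 0.064
t 9.35 F [-0.4  1.  -5.7] grip 0.0445 j [-0.94  0.62  0.49  1.57 -0.32  1.03 -0.65] psi -16.6
[-0.3026, 0.072, 0.009, 0.0014, -0.0021, -0.2116] rows>= 5.0
[-0.3028, 0.0719, 0.093, 0.0014, -0.0021, -0.2116] rows>= 5.2
```

View pics/top1.png

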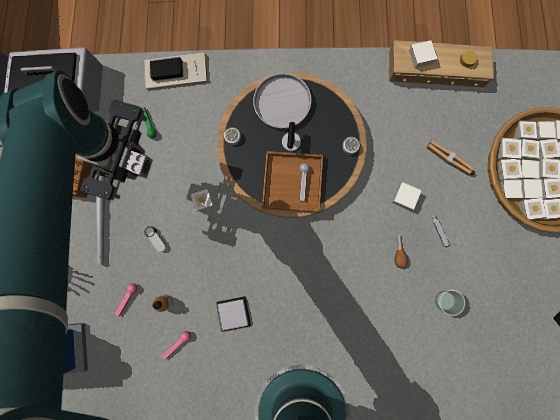

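The punch lies flat in the tray at about (304,183), and the block is in the gripper at (133,162). The tray is unmoved.

Call:
{"api": "move_arm", "payload": {
  "deltas": [
    [[-0.02,0.005,0,0,0,-0.02],[-0.07,0.017,0,0,0,-0.05],[-0.12,0.028,0,0,0,-0.08],[-0.17,0.04,0,0,0,-0.12],[-0.22,0.052,0.003,0,0,-0.155],[-0.265,0.063,0.006,0,0,-0.185],[-0.293,0.07,0.008,0.001,-0.002,-0.205],[-0.3035,0.072,0.009,0.001,-0.002,-0.2116],[-0.3035,0.072,0.009,0.001,-0.002,-0.2116],[-0.3035,0.072,0.009,0.001,-0.002,-0.2116]]
  ]
}}

```text
time: 10.6
tcp_pos: [0.5657, 0.0572, 0.1492]
ee_rot: [[0.076, 0.997, -0.001], [0.997, -0.076, -0.0], [-0.0, -0.001, -1.0]]
contact_force: [-0.7, -0.3, -5.1]
grip_width: 0.0446
finger_force: 44.9
```

```bash
python3 d.py 566 54.5 69 -4.5
```

```text
t 10.6 F [-0.7 -0.3 -5.1] grip 0.0446 j [-0.55  0.43  0.49  1.89 -0.26  0.88 -0.  ] psi -4.4
[-0.0026, 0.0005, 0.0802, -0.0008, 0.0002, 0.0023] rows>= 1.3
```

Call:
{"api": "move_arm", "payload": {
  "deltas": [
    [[-0.0026,0,0.025,0,0,0],[-0.0026,0,0.05,0,0,0],[-0.0026,0,0.068,0,0,0],[-0.0026,0,0.077,0,0,0],[-0.0026,0,0.08,0,0,0],[-0.0026,0,0.08,0,0,0],[-0.0026,0,0.08,0,0,0]]
  ]
}}

```text
time: 11.48
tcp_pos: [0.5663, 0.0525, 0.0704]
ee_rot: [[0.079, 0.997, 0.001], [0.997, -0.079, -0.0], [-0.0, 0.001, -1.0]]
contact_force: [-0.8, -0.2, -5.1]
grip_width: 0.0445
finger_force: 44.9
```

```bash
python3 d.py 566 54.5 67 -4.5
```

```text
t 11.47 F [-0.8 -0.2 -5.1] grip 0.0445 j [-0.49  0.55  0.44  1.93 -0.34  0.73  0.07] psi -4.5
[0.0019, -0.0004, 0.0034, 0.0013, 0.0004, -0.0001] rows>= 0.1
```

Still carrying full weight, so I'll lower about 2.5 mm, release and rise.

Call:
{"api": "move_arm", "payload": {
  "deltas": [
    [[0,0,0.0015,0,0,0],[0,0,0.003,0,0,0],[0,0,0.003,0,0,0]]
  ]
}}

```text
time: 11.85
tcp_pos: [0.5656, 0.0525, 0.0666]
ee_rot: [[0.078, 0.997, -0.0], [0.997, -0.078, -0.001], [-0.001, -0.0, -1.0]]
contact_force: [-0.1, 0.3, -4.8]
grip_width: 0.0446
finger_force: 44.9
```

Call:
{"api": "move_arm", "payload": {
  "deltas": [
    [[0,0,0,0,0,0],[0,0,0,0,0,0],[0,0,0,0,0,0],[0,0,-0.02,0,0,0],[0,0,-0.06,0,0,0],[0,0,-0.12,0,0,0],[0,0,-0.12,0,0,0]]
  ],
  "gripper": 0.68
}}

```text
time: 12.72
tcp_pos: [0.5692, 0.0526, 0.1928]
ee_rot: [[0.079, 0.997, 0.01], [0.997, -0.079, 0.002], [0.003, 0.01, -1.0]]
contact_force: [-0.5, 1.1, -0.2]
grip_width: 0.0626
finger_force: 0.0
```

```bash
python3 d.py 665 25 150 84.5 665 25 84 84.5 665 25 150 -95.5
```

```text
t 12.72 F [-0.5  1.1 -0.2] grip 0.0626 j [-0.57  0.38  0.53  1.86 -0.23  0.96 -0.02] psi -4.5
[-0.02, 0.0972, 0.0437, 0.0101, 0.0057, -1.5538] rows>= 8.3
[-0.0202, 0.0965, 0.1097, 0.0101, 0.0057, -1.5538] rows>= 8.3
[-0.02, 0.0972, 0.0437, 0.0058, -0.0101, 1.5878] rows>= 8.5
```

```bash
python3 - <<'E'
from h import *
c=cam("top"); a=on_plane(c,291.4,123,.108);b=on_plane(c,290.5,147,.108); print(a,b,(a+b)/2,np.degrees(np.arctan2(*(a-b)[1::-1])))
# disc rim & pots centre: pots tops z=.062
p=on_plane(c,232,135,.06);q=on_plane(c,351,145.5,.06);print(p,q,(p+q)/2,np.degrees(np.arctan2(*(p-q)[1::-1]))-90, np.linalg.norm(p-q))
E
```

```text
[0.69257181 0.02283346 0.108     ] [0.6341671  0.02518523 0.108     ] [0.66336946 0.02400935 0.108     ] -2.305874293851852
[0.68062477 0.17109875 0.06      ] [ 0.65069627 -0.12275691  0.06      ] [0.66566052 0.02417092 0.06      ] -5.815386184172752 0.29537579788355856
```

Call:
{"api": "move_arm", "payload": {
  "deltas": [
    [[-0.002,0.01,0,0,0,-0.17],[-0.004,0.02,0,0,0,-0.34],[-0.006,0.03,0,0,0,-0.51],[-0.008,0.045,0.005,0,0,-0.68],[-0.01,0.06,0.01,0,0,-0.85],[-0.013,0.07,0.02,0,0,-1.02],[-0.016,0.08,0.03,0,0,-1.19],[-0.019,0.09,0.04,0,0,-1.36],[-0.02,0.0965,0.044,0.005,0.005,-1.5],[-0.02,0.097,0.044,0.01,0.006,-1.56],[-0.02,0.097,0.044,0.01,0.006,-1.56],[-0.02,0.097,0.044,0.01,0.006,-1.56]]
  ],
  "gripper": 0.5
}}

```text
time: 14.28
tcp_pos: [0.6603, 0.025, 0.1423]
ee_rot: [[-0.996, 0.09, -0.011], [0.09, 0.996, -0.003], [0.011, -0.004, -1.0]]
contact_force: [0.2, 0.6, 1.1]
grip_width: 0.0462
finger_force: 0.0
```

```bash
python3 - <<'E'
from h import *
c=cam("wrist"); cv2.imwrite("pics/w2.png",c["frame"])
E
python3 d.py 665 24.5 84 85
```

```text
t 14.32 F [ 0.3  0.3 -0.4] grip 0.0461 j [-0.2   0.56  0.16  1.63 -0.1   0.96  1.47] psi 84.8
[-0.0052, 0.0, 0.0584, -0.0035, -0.0108, -0.0028] rows>= 0.9
```

View pics/w2.png

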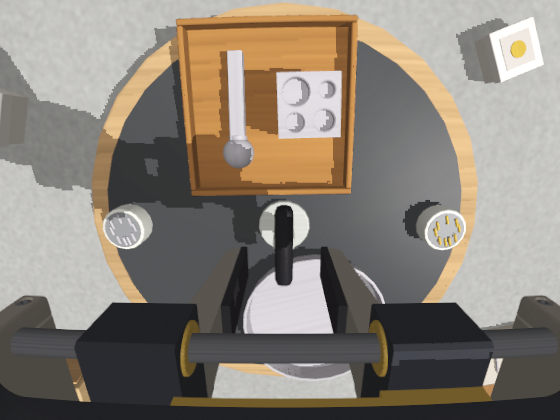

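The wrist view shows block (308,104) with cups up and punch (237,110) flat, both in the tray, and the bar (284,245) between the fingers. Descending to grasp the bar.

Call:
{"api": "move_arm", "payload": {
  "deltas": [
    [[-0.005,0,0.02,0,-0.01,0],[-0.005,0,0.04,0,-0.01,0],[-0.005,0,0.055,0,-0.01,0],[-0.005,0,0.058,0,-0.01,0],[-0.005,0,0.058,0,-0.01,0]]
  ]
}}

```text
time: 14.95
tcp_pos: [0.6653, 0.0244, 0.0847]
ee_rot: [[-0.996, 0.089, -0.001], [0.089, 0.996, -0.003], [0.0, -0.003, -1.0]]
contact_force: [-0.7, -0.3, 0.0]
grip_width: 0.0462
finger_force: 0.0
```

Call:
{"api": "move_arm", "payload": {
  "deltas": [
    [[0,0,0,0,0,0],[0,0,0,0,0,0],[0,0,0,0,0,0],[0,0,0,0,0,0]]
  ],
  "gripper": 0,
  "force": 15
}}

```text
time: 15.45
tcp_pos: [0.6654, 0.0242, 0.0851]
ee_rot: [[-0.996, 0.089, -0.0], [0.089, 0.996, -0.004], [-0.0, -0.004, -1.0]]
contact_force: [-1.3, -0.1, 3.0]
grip_width: 0.017
finger_force: 15.0
```

```bash
python3 d.py 665 24.5 84 40 665 24.5 84 -5 665 24.5 84 -94
```

```text
t 15.45 F [-1.3 -0.1  3. ] grip 0.017 j [-0.19  0.64  0.15  1.66 -0.11  0.85  1.48] psi 84.9
[0.0004, 0.0003, 0.0011, -0.0032, 0.0017, 0.7832] rows>= 4.2
[0.0004, 0.0003, 0.0011, -0.0025, 0.003, 1.5686] rows>= 8.4
[0.0004, 0.0003, 0.0011, 0.0004, 0.0055, 3.122] rows>= 16.7
```

Call:
{"api": "move_arm", "payload": {
  "deltas": [
    [[0,0,0,0,0,0.02],[0,0,0,0,0,0.07],[0,0,0,0,0,0.15],[0,0,0,0,0,0.24],[0,0,0,0,0,0.34],[0,0,0,0,0,0.44],[0,0,0,0,0,0.54],[0,0,0,0,0,0.64],[0,0,0,0,0,0.73],[0,0,0,0,0,0.8],[0,0,0,0,0,0.84],[0,0,0,0,0,0.85]]
  ]
}}

```text
time: 16.95
tcp_pos: [0.6665, 0.026, 0.0851]
ee_rot: [[-0.591, 0.807, 0.002], [0.807, 0.591, -0.002], [-0.003, 0.001, -1.0]]
contact_force: [3.7, 4.4, -0.4]
grip_width: 0.0169
finger_force: 15.0
```

```bash
python3 d.py 665 24.5 84 -15
```

```text
t 16.95 F [ 3.7  4.4 -0.4] grip 0.0169 j [-0.34  0.65  0.36  1.67 -0.28  0.87  0.76] psi 36.2
[-0.0003, -0.0021, 0.0011, 0.0019, 0.0023, 0.8938] rows>= 4.8
```

Call:
{"api": "move_arm", "payload": {
  "deltas": [
    [[0,-0.001,0,0,0,0.02],[0,-0.002,0,0,0,0.07],[0,-0.002,0,0,0,0.15],[0,-0.002,0,0,0,0.25],[0,-0.002,0,0,0,0.36],[0,-0.002,0,0,0,0.48],[0,-0.002,0,0,0,0.6],[0,-0.002,0,0,0,0.72],[0,-0.002,0,0,0,0.83],[0,-0.002,0,0,0,0.93],[0,-0.002,0,0,0,0.98],[0,-0.002,0,0,0,1.0]]
  ]
}}

```text
time: 18.45
tcp_pos: [0.669, 0.0268, 0.0853]
ee_rot: [[0.359, 0.933, 0.011], [0.933, -0.359, -0.001], [0.003, 0.011, -1.0]]
contact_force: [15.3, 7.0, -9.1]
grip_width: 0.0172
finger_force: 15.0
```

```bash
python3 d.py 665 24.5 84 -95.5
```

```text
t 18.45 F [15.3  7.  -9.1] grip 0.0172 j [-0.51  0.7   0.61  1.68 -0.49  0.9  -0.07] psi -21.0
[-0.0036, -0.003, 0.0012, 0.0071, -0.0095, 1.2999] rows>= 7.0
```

Call:
{"api": "move_arm", "payload": {
  "deltas": [
    [[-0.001,-0.001,0,0,0,0.02],[-0.003,-0.003,0,0,-0.005,0.08],[-0.0036,-0.003,0.001,0.003,-0.009,0.18],[-0.0036,-0.003,0.001,0.004,-0.009,0.32],[-0.0036,-0.003,0.001,0.005,-0.009,0.47],[-0.0036,-0.003,0.001,0.006,-0.009,0.62],[-0.0036,-0.003,0.001,0.007,-0.009,0.77],[-0.0036,-0.003,0.001,0.007,-0.009,0.92],[-0.0036,-0.003,0.001,0.007,-0.009,1.07],[-0.0036,-0.003,0.001,0.007,-0.009,1.19],[-0.0036,-0.003,0.001,0.007,-0.009,1.27],[-0.0036,-0.003,0.001,0.007,-0.009,1.3]]
  ]
}}

```text
time: 19.95
tcp_pos: [0.6677, 0.0238, 0.0859]
ee_rot: [[0.995, -0.097, 0.006], [-0.097, -0.995, -0.001], [0.006, 0.0, -1.0]]
contact_force: [20.4, 4.4, -4.7]
grip_width: 0.0173
finger_force: 15.0
```

```bash
python3 d.py 665 24.5 84 -95.5
```

```text
t 19.95 F [20.4  4.4 -4.7] grip 0.0173 j [-0.69  0.82  0.91  1.69 -0.75  1.01 -1.17] psi -95.6
[-0.0028, -0.0004, 0.0019, 0.0003, -0.0063, -0.001] rows>= 0.1
```

Call:
{"api": "move_arm", "payload": {
  "deltas": [
    [[0.002,0,0,0,0,0],[0.003,0,0,0,0,0],[0.003,0,0,0,0,0]]
  ]
}}

```text
time: 20.32
tcp_pos: [0.6679, 0.0238, 0.0858]
ee_rot: [[0.995, -0.095, -0.0], [-0.095, -0.995, 0.001], [-0.0, -0.001, -1.0]]
contact_force: [11.3, 5.9, 2.2]
grip_width: 0.0168
finger_force: 15.0
```

Call:
{"api": "move_arm", "payload": {
  "deltas": [
    [[0.003,0,0,0,0,0],[0.003,0,0,0,0,0],[0.003,0,0,0,0,0],[0.0,0,-0.02,0,0,0],[0.0,0,-0.06,0,0,0],[0,0,-0.1,0,0,0],[0,0,-0.1,0,0,0]]
  ],
  "gripper": 0.5
}}

```text
time: 21.2
tcp_pos: [0.6655, 0.02, 0.1883]
ee_rot: [[0.995, -0.098, -0.004], [-0.098, -0.995, -0.002], [-0.004, 0.002, -1.0]]
contact_force: [-0.4, 0.0, -0.5]
grip_width: 0.0456
finger_force: 0.0
```

```bash
python3 d.py 417 -244 120 -86.5 417 -244 4 -86.5
```

```text
t 21.2 F [-0.4  0.  -0.5] grip 0.0456 j [-0.73  0.71  1.01  1.63 -0.64  1.17 -1.24] psi -95.6
[-0.2211, 0.2869, 0.0699, 0.0018, 0.0044, -0.1594] rows>= 5.9
[-0.2206, 0.2867, 0.1859, 0.0018, 0.0044, -0.1594] rows>= 6.5
```

Call:
{"api": "move_arm", "payload": {
  "deltas": [
    [[-0.02,0.025,0.005,0,0,-0.015],[-0.05,0.065,0.015,0,0,-0.04],[-0.085,0.11,0.025,0,0,-0.07],[-0.12,0.155,0.037,0,0,-0.1],[-0.155,0.2,0.048,0.001,0.003,-0.125],[-0.19,0.245,0.06,0.002,0.004,-0.15],[-0.212,0.275,0.067,0.002,0.004,-0.17],[-0.221,0.287,0.07,0.002,0.004,-0.176],[-0.221,0.287,0.07,0.002,0.004,-0.176],[-0.221,0.287,0.07,0.002,0.004,-0.176]]
  ]
}}

```text
time: 22.45
tcp_pos: [0.4162, -0.2422, 0.117]
ee_rot: [[0.997, 0.08, -0.007], [0.08, -0.997, -0.0], [-0.007, -0.0, -1.0]]
contact_force: [-1.1, 0.8, 0.1]
grip_width: 0.046
finger_force: 0.0
```

```bash
python3 - <<'E'
from h import *
c=cam("top"); f=c["frame"]; cv2.imwrite("pics/top2.png",f)
c=cam("wrist"); cv2.imwrite("pics/w3.png",c["frame"])
E
python3 d.py 417 -244 4 -85.5
```

```text
t 22.55 F [ 0.  -0.7  0.7] grip 0.046 j [-0.34  0.48  1.    2.13 -0.56  0.82 -0.48] psi -85.4
[0.0015, 0.0018, 0.113, -0.0002, 0.0069, 0.0025] rows>= 1.8
```

View pics/w3.png

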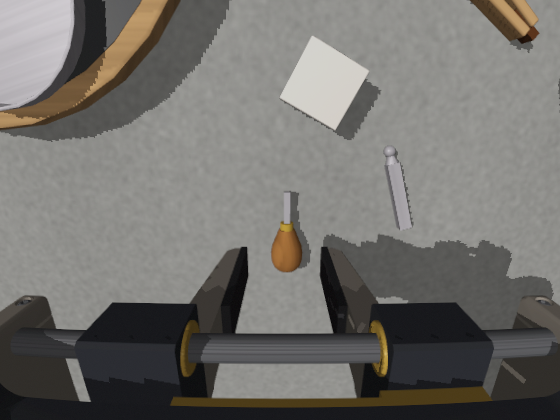

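View pics/top2.png

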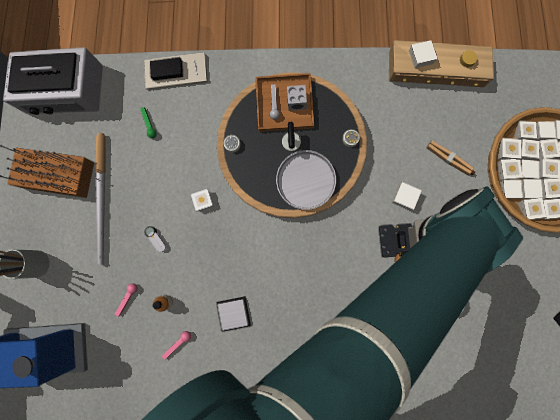

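Wrist view: pusher (287,245) in line between the fingers. Top view: square tray now far at (285,102) with both tools, dish near at (306,181).

Call:
{"api": "move_arm", "payload": {
  "deltas": [
    [[0.0015,0.002,0.04,0,0.007,0],[0.0015,0.002,0.08,0,0.007,0],[0.0015,0.002,0.106,0,0.007,0],[0.0015,0.002,0.113,0,0.007,0],[0.0015,0.002,0.113,0,0.007,0]]
  ]
}}

```text
time: 23.18
tcp_pos: [0.4162, -0.2452, 0.0042]
ee_rot: [[0.997, 0.079, -0.0], [0.079, -0.997, 0.0], [-0.0, -0.0, -1.0]]
contact_force: [0.4, -0.5, 0.2]
grip_width: 0.0462
finger_force: 0.0
```

Call:
{"api": "move_arm", "payload": {
  "deltas": [
    [[0,0,0,0,0,0],[0,0,0,0,0,0],[0,0,0,0,0,0],[0,0,0,0,0,0],[0,0,0,0,0,0],[0,0,-0.02,0,0,0],[0,0,-0.06,0,0,0],[0,0,-0.11,0,0,0],[0,0,-0.12,0,0,0],[0,0,-0.12,0,0,0]]
  ],
  "gripper": 0,
  "force": 30
}}

```text
time: 24.42
tcp_pos: [0.416, -0.2448, 0.124]
ee_rot: [[0.997, 0.079, 0.001], [0.079, -0.997, 0.001], [0.001, -0.001, -1.0]]
contact_force: [0.2, 0.1, -0.7]
grip_width: 0.0054
finger_force: 30.0
```

```bash
python3 - <<'E'
exec(open('mb.py').read())
print("dish",end=" "); blob(270,143,345,217,.056,.066)
print("tray",end=" "); blob(250,68,320,134,.056,.066)
print("handle",end=" "); blob(278,118,304,148,.085,.12)
print("block",end=" "); blob(285,82,310,108,.08,.1)
c=cam("wrist"); cv2.imwrite("pics/w4.png",c["frame"])
E
python3 d.py 590 -20 150 -90
```

```text
dish 315 mean [ 0.5745 -0.0118  0.0612] rect [566.8 -10.2] [143.3 141.3] 89.1 axis deg 90.5 zmax 0.066
tray 659 mean [0.7699 0.0459 0.0613] rect [768.   41.4] [142.6 141.3] 3.0 axis deg -168.9 zmax 0.0659
handle 158 mean [0.6648 0.0243 0.1062] rect [665.2  25.2] [16.7 61.7] 89.8 axis deg -177.8 zmax 0.1119
block 374 mean [0.771  0.0105 0.0897] rect [772.   10.6] [48.7 45.6] 3.9 axis deg -175.9 zmax 0.0975
t 24.52 F [-0.2 -0.1 -0.6] grip 0.0053 j [-0.35  0.47  1.01  2.13 -0.55  0.83 -0.49] psi -85.5
[0.1919, -0.2101, -0.0271, -0.0012, 0.0018, 0.0787] rows>= 4.6
```

View pics/w4.png

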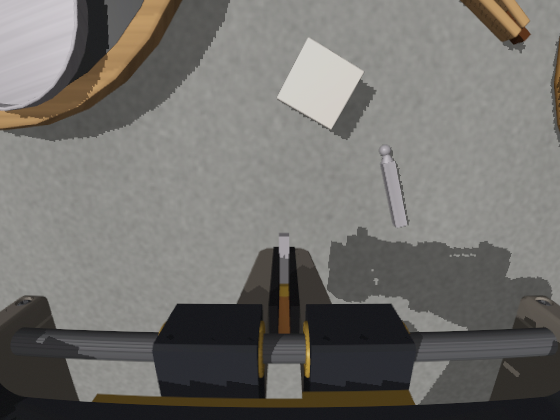

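```bash
python3 - <<'E'
from h import *
c=cam("top"); g=c["frame"]; 
for u,v in ((276,181),(337,181),(306,151),(306,211)): print(on_plane(c,u,v,.062).round(4))
hsv=cv2.cvtColor(g,cv2.COLOR_BGR2HSV); m=((hsv[...,2]>125)&(hsv[...,1]<40)).astype(np.uint8); m[:148]=0;m[215:]=0;m[:,:270]=0;m[:,342:]=0
ct=max(cv2.findContours(m,0,2)[0],key=cv2.contourArea); e=cv2.fitEllipse(cv2.convexHull(ct)); print(e, on_plane(c,*e[0],.05).round(4),on_plane(c,*e[0],.062).round(4))
E
python3 d.py 589 -35 150 -90
```

```text
[0.5628 0.0612 0.062 ]
[ 0.5618 -0.0864  0.062 ]
[ 0.637  -0.0122  0.062 ]
[ 0.4891 -0.0109  0.062 ]
((305.68701171875, 179.59861755371094), (58.66472244262695, 59.72050857543945), 89.4387435913086) [ 0.5682 -0.0111  0.05  ] [ 0.5657 -0.0108  0.062 ]
t 24.57 F [-0.9 -0.9 -0.4] grip 0.0053 j [-0.35  0.47  1.01  2.13 -0.55  0.83 -0.49] psi -85.5
[0.1899, -0.1954, -0.0274, -0.0011, 0.0022, 0.0784] rows>= 4.4
```

Dish centre is about (0.566, -0.011). Moving over it.

Call:
{"api": "move_arm", "payload": {
  "deltas": [
    [[0.02,-0.02,-0.01,0,0,0.01],[0.05,-0.052,-0.02,0,0,0.02],[0.085,-0.087,-0.027,0,0,0.035],[0.12,-0.123,-0.027,0,0,0.05],[0.155,-0.16,-0.027,0,0,0.065],[0.178,-0.183,-0.027,0,0.002,0.075],[0.188,-0.1935,-0.027,-0.001,0.002,0.078],[0.189,-0.195,-0.027,-0.001,0.002,0.078],[0.189,-0.195,-0.027,-0.001,0.002,0.078]]
  ]
}}

```text
time: 25.7
tcp_pos: [0.5879, -0.0377, 0.1508]
ee_rot: [[1.0, -0.002, 0.001], [-0.002, -1.0, -0.001], [0.001, 0.001, -1.0]]
contact_force: [-0.6, -0.5, 0.3]
grip_width: 0.0058
finger_force: 30.0
```

```bash
python3 d.py 588 -36 52 -90
```

```text
t 25.7 F [-0.6 -0.5  0.3] grip 0.0058 j [-0.71  0.62  1.    1.86 -0.62  1.01 -1.02] psi -90.1
[-0.0, -0.0018, 0.0988, 0.0011, -0.001, -0.002] rows>= 1.6
```

Call:
{"api": "move_arm", "payload": {
  "deltas": [
    [[0,-0.002,0.03,0,0,0],[0,-0.002,0.06,0,0,0],[0,-0.002,0.083,0,0,0],[0,-0.002,0.094,0,0,0],[0,-0.002,0.098,0,0,0],[0,-0.002,0.099,0,0,0],[0,-0.002,0.099,0,0,0]]
  ]
}}

```text
time: 26.58
tcp_pos: [0.5897, -0.0342, 0.0527]
ee_rot: [[1.0, 0.0, 0.003], [0.0, -1.0, -0.001], [0.003, 0.001, -1.0]]
contact_force: [0.0, -0.2, -0.7]
grip_width: 0.0054
finger_force: 30.0
```

Call:
{"api": "move_arm", "payload": {
  "deltas": [
    [[0,0,0.0005,0,0,0],[0,0,0.0005,0,0,0],[0,0,0,0,0,0],[0,0,-0.02,0,0,0],[0,0,-0.05,0,0,0],[0,0,-0.1,0,0,0],[0,0,-0.14,0,0,0],[0,0,-0.14,0,0,0]]
  ],
  "gripper": 0.17
}}

```text
time: 27.58
tcp_pos: [0.5909, -0.0348, 0.1962]
ee_rot: [[1.0, -0.0, 0.009], [-0.0, -1.0, 0.0], [0.009, -0.0, -1.0]]
contact_force: [0.3, 0.6, -0.4]
grip_width: 0.0154
finger_force: 0.0
```

```bash
python3 d.py 420 370 190 -52.5 420 370 130 -52.5
```

```text
t 27.57 F [ 0.3  0.6 -0.4] grip 0.0154 j [-0.76  0.57  1.05  1.82 -0.56  1.08 -1.06] psi -90.0
[-0.171, -0.4047, 0.0048, 0.0027, -0.0085, -0.6546] rows>= 7.0
[-0.1715, -0.4047, 0.0648, 0.0027, -0.0085, -0.6546] rows>= 7.1
```

Call:
{"api": "move_arm", "payload": {
  "deltas": [
    [[-0.015,-0.035,0,0,0,-0.06],[-0.04,-0.09,0,0,0,-0.15],[-0.063,-0.148,0,0,0,-0.25],[-0.087,-0.205,0,0,0,-0.34],[-0.11,-0.262,0.01,0,0,-0.43],[-0.135,-0.318,0.025,0,0,-0.52],[-0.155,-0.365,0.045,0,-0.005,-0.6],[-0.168,-0.395,0.06,0.002,-0.008,-0.64],[-0.1715,-0.4047,0.065,0.003,-0.0085,-0.655],[-0.1715,-0.4047,0.065,0.003,-0.0085,-0.655],[-0.1715,-0.4047,0.065,0.003,-0.0085,-0.655]]
  ],
  "gripper": 0.55
}}

```text
time: 28.95
tcp_pos: [0.419, 0.3686, 0.1272]
ee_rot: [[0.795, 0.606, -0.006], [0.606, -0.795, -0.0], [-0.005, -0.003, -1.0]]
contact_force: [-0.0, -0.2, 1.0]
grip_width: 0.0503
finger_force: 0.0
```

```bash
python3 - <<'E'
from h import *
a=cam("wrist")["frame"]; b=cam("top")["frame"]
cv2.imwrite("pics/w5.png",np.hstack([cv2.resize(a,(440,330)),cv2.resize(b[140:220,260:350],(360,320))[:330] if 0 else cv2.resize(b[140:220,262:350],(360,330),interpolation=cv2.INTER_CUBIC)]))
E
python3 d.py 420 370 3.5 -52.5
```

```text
t 29.05 F [-0.4 -0.8 -0.4] grip 0.0506 j [-1.43  0.54  0.85  1.94 -0.53  0.9  -1.22] psi -52.6
[0.0022, 0.0006, 0.1236, -0.0037, 0.0048, -0.0025] rows>= 2.0
```

View pics/w5.png

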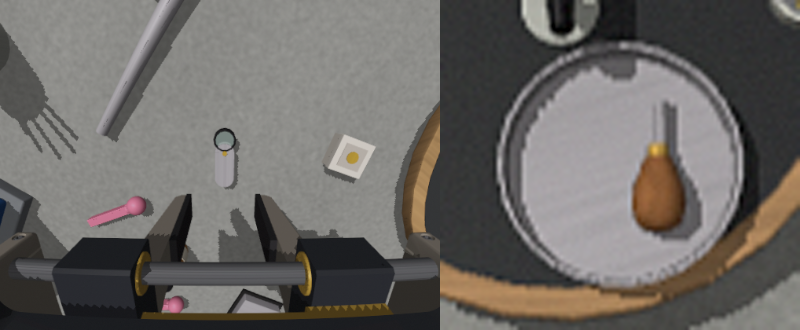

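Left: the loupe lies straight at (224,158) between the fingers. Right: the pusher is flat in the dish's right part, with the left half free.

Call:
{"api": "move_arm", "payload": {
  "deltas": [
    [[0.002,0.0005,0.04,-0.003,0.005,0],[0.002,0.0005,0.085,-0.003,0.005,0],[0.002,0.0005,0.115,-0.003,0.005,0],[0.002,0.0005,0.1225,-0.003,0.005,0],[0.002,0.0005,0.1235,-0.003,0.005,0],[0.002,0.0005,0.1235,-0.003,0.005,0]]
  ]
}}

```text
time: 29.8
tcp_pos: [0.4193, 0.3718, 0.0042]
ee_rot: [[0.793, 0.609, 0.0], [0.609, -0.793, 0.002], [0.001, -0.001, -1.0]]
contact_force: [-0.7, -0.5, -0.5]
grip_width: 0.0505
finger_force: 0.0
```

Call:
{"api": "move_arm", "payload": {
  "deltas": [
    [[0,0,0,0,0,0],[0,0,0,0,0,0],[0,0,0,0,0,0],[0,0,0,0,0,0],[0,0,-0.02,0,0,0],[0,0,-0.06,0,0,0],[0,0,-0.11,0,0,0],[0,0,-0.15,0,0,0],[0,0,-0.15,0,0,0]]
  ],
  "gripper": 0,
  "force": 25
}}

```text
time: 30.92
tcp_pos: [0.42, 0.3726, 0.1566]
ee_rot: [[0.793, 0.609, 0.002], [0.609, -0.793, 0.005], [0.005, -0.003, -1.0]]
contact_force: [0.4, 0.6, -1.3]
grip_width: 0.0239
finger_force: 25.0
```

```bash
python3 - <<'E'
from h import *
c=cam("top"); P=cloud(c);Z=P[...,2]
g=c["frame"]; hsv=cv2.cvtColor(g,cv2.COLOR_BGR2HSV); m=((hsv[...,2]>125)&(hsv[...,1]<40)).astype(np.uint8); m[:148]=0;m[215:]=0;m[:,:270]=0;m[:,342:]=0
ct=max(cv2.findContours(m,0,2)[0],key=cv2.contourArea); e=cv2.fitEllipse(cv2.convexHull(ct)); print(on_plane(c,*e[0],.05).round(4),on_plane(c,*e[0],.062).round(4))
w=((hsv[...,0]<20)&(hsv[...,1]>110)).astype(np.uint8); w[:155]=0; w[198:]=0;w[:,:295]=0;w[:,332:]=0
vv,uu=np.where(w>0); Q=np.array([on_plane(c,u,v,.06)[:2] for u,v in zip(uu,vv)]);print(len(Q),Q.mean(0),Q.min(0),Q.max(0))
cv2.imwrite("pics/w6.png",cam("wrist")["frame"])
E
python3 d.py 581 14 130 90
```

```text
[ 0.566  -0.0113  0.05  ] [ 0.5636 -0.0109  0.062 ]
190 [ 0.54850371 -0.03302888] [ 0.52809498 -0.04770954] [ 0.57243163 -0.01859203]
t 31.02 F [-0.3 -1.1 -0.5] grip 0.0237 j [-1.46  0.51  0.89  1.93 -0.49  0.94 -1.25] psi -52.4
[-0.0887, 0.3828, 0.0226, -0.0017, -0.0019, -2.4859] rows>= 13.3
```

View pics/w6.png

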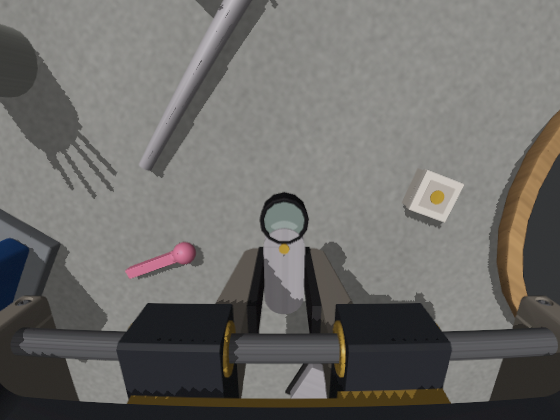

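The loupe is held straight at (285,240). Rotating and moving above the dish.

Call:
{"api": "move_arm", "payload": {
  "deltas": [
    [[-0.005,0.02,0,0,0,-0.1],[-0.015,0.055,0,0,0,-0.25],[-0.025,0.095,0,0,0,-0.42],[-0.033,0.135,0,0,0,-0.6],[-0.042,0.175,0,0,0,-0.78],[-0.05,0.215,0,0,0,-0.95],[-0.058,0.25,0,0,0,-1.12],[-0.066,0.285,0,0,0,-1.3],[-0.073,0.315,0,0,0,-1.47],[-0.08,0.345,0,0,0,-1.65],[-0.083,0.358,0,0,0,-1.8],[-0.083,0.36,0,0,0,-1.9]]
  ]
}}

```text
time: 32.52
tcp_pos: [0.5712, 0.0334, 0.1511]
ee_rot: [[-0.834, 0.552, -0.004], [0.552, 0.834, -0.001], [0.003, -0.003, -1.0]]
contact_force: [0.0, 0.1, -1.5]
grip_width: 0.0237
finger_force: 25.0
```

```bash
python3 d.py 585 10 120 90
```

```text
t 32.52 F [ 0.   0.1 -1.5] grip 0.0237 j [-0.49  0.44  0.47  1.88 -0.25  0.89  1.09] psi 56.5
[-0.0246, -0.0118, 0.031, -0.0022, -0.004, -0.5853] rows>= 3.1
```

Call:
{"api": "move_arm", "payload": {
  "deltas": [
    [[-0.008,-0.004,0.008,0,0,-0.1],[-0.014,-0.007,0.015,0,0,-0.25],[-0.019,-0.009,0.022,0,0,-0.4],[-0.023,-0.011,0.029,-0.002,-0.004,-0.53],[-0.0246,-0.012,0.031,-0.002,-0.004,-0.585],[-0.0246,-0.012,0.031,-0.002,-0.004,-0.585],[-0.0246,-0.012,0.031,-0.002,-0.004,-0.585]]
  ]
}}

```text
time: 33.4
tcp_pos: [0.5854, 0.0117, 0.121]
ee_rot: [[-1.0, 0.002, 0.002], [0.002, 1.0, 0.001], [-0.002, 0.001, -1.0]]
contact_force: [-0.5, -0.3, -0.4]
grip_width: 0.0238
finger_force: 25.0
```

```bash
python3 d.py 585 10 51.5 90
```

```text
t 33.4 F [-0.5 -0.3 -0.4] grip 0.0238 j [-0.33  0.48  0.32  1.86 -0.2   0.83  1.67] psi 89.9
[0.0005, -0.0018, 0.0695, 0.0008, 0.0017, -0.0023] rows>= 1.1
```

Call:
{"api": "move_arm", "payload": {
  "deltas": [
    [[0,-0.002,0.02,0,0,0],[0,-0.002,0.04,0,0,0],[0,-0.002,0.056,0,0,0],[0,-0.002,0.065,0,0,0],[0,-0.002,0.069,0,0,0],[0,-0.002,0.0695,0,0,0],[0,-0.002,0.0695,0,0,0]]
  ]
}}

```text
time: 34.28
tcp_pos: [0.5866, 0.0097, 0.0527]
ee_rot: [[-1.0, 0.001, 0.004], [0.001, 1.0, 0.001], [-0.004, 0.001, -1.0]]
contact_force: [0.1, 0.6, -1.3]
grip_width: 0.0236
finger_force: 25.0
```

Call:
{"api": "move_arm", "payload": {
  "deltas": [
    [[0,0,0.0005,0,0,0],[0,0,0.0005,0,0,0],[0,0,0,0,0,0],[0,0,-0.015,0,0,0],[0,0,-0.04,0,0,0],[0,0,-0.09,0,0,0],[0,0,-0.14,0,0,0],[0,0,-0.14,0,0,0]]
  ],
  "gripper": 0.32
}}

```text
time: 35.28
tcp_pos: [0.5887, 0.0094, 0.1976]
ee_rot: [[-1.0, 0.002, 0.013], [0.002, 1.0, 0.002], [-0.013, 0.002, -1.0]]
contact_force: [0.5, 0.9, -1.3]
grip_width: 0.0296
finger_force: 0.0
```

```bash
python3 d.py 450 250 220 90
```

```text
t 35.27 F [ 0.5  0.9 -1.3] grip 0.0296 j [-0.35  0.38  0.35  1.8  -0.16  0.97  1.64] psi 89.9
[0.1388, 0.2404, -0.0236, 0.0022, 0.0126, -0.0016] rows>= 4.5
```

Call:
{"api": "move_arm", "payload": {
  "deltas": [
    [[0.02,0.03,-0.01,0,0,0],[0.045,0.08,-0.02,0,0,0],[0.075,0.13,-0.023,0,0,0],[0.105,0.18,-0.023,0,0.005,0],[0.128,0.22,-0.023,0,0.01,0],[0.138,0.24,-0.023,0,0.01,0],[0.138,0.24,-0.023,0,0.01,0]]
  ]
}}

```text
time: 36.15
tcp_pos: [0.4467, 0.251, 0.2146]
ee_rot: [[-1.0, -0.002, -0.008], [-0.003, 1.0, 0.001], [0.008, 0.001, -1.0]]
contact_force: [0.0, 0.0, 1.4]
grip_width: 0.0293
finger_force: 0.0
```

```bash
python3 - <<'E'
exec(open('mb.py').read())
cv2.imwrite("pics/top3.png",cv2.resize(f[60:225,200:385],(672,600),interpolation=cv2.INTER_CUBIC))
print("loupe",end=" "); blob(286,155,310,205,.0595,.075)
print("pusher",end=" "); blob(306,160,330,200,.0595,.085)
print("block",end=" "); blob(285,82,310,108,.08,.1)
E
```

```text
loupe 302 mean [0.5774 0.0114 0.0632] rect [566.3   8.3] [ 55.  121.6] 88.6 axis deg -178.1 zmax 0.0676
pusher 257 mean [ 0.5557 -0.0344  0.0678] rect [566.3 -42.9] [48.4 96.8] 89.2 axis deg 176.9 zmax 0.0773
block 372 mean [0.771  0.0105 0.0899] rect [772.   10.6] [47.1 45.6] 3.8 axis deg -173.6 zmax 0.097
```

View pics/top3.png

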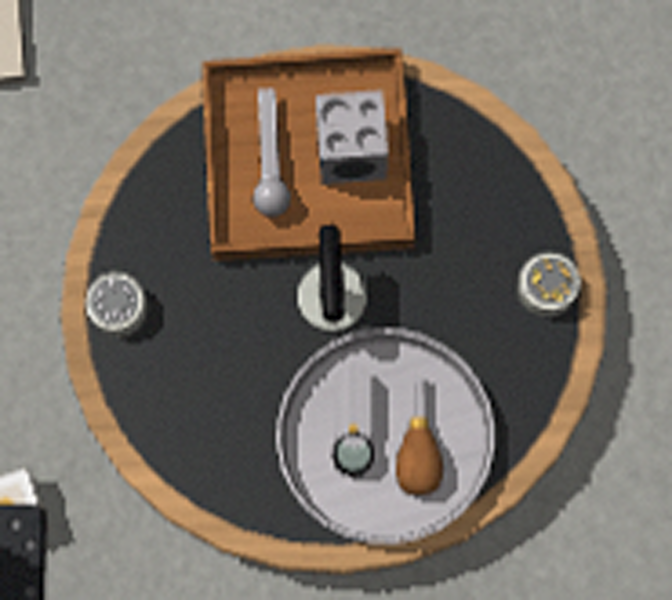

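The check picture shows block (352,135, cups up) and punch (268,150) flat in the square tray. Loupe (352,430) and pusher (420,440) lie flat side by side in the dish. The depths agree: loupe top at 63 mm, block top at 90 mm. Handing in.

```bash
python3 -c "
from h import *
print(workorder.finish_job())"
```

```text
the job is handed in; nothing more can be done
None
```

Both kits are made up and the job is handed in at about 36 s: block (cups up) and large-ball punch in the square tray, bezel pusher and loupe in the round dish, all flat and side by side in the last picture, with the small-ball punch not touched.

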